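Nip the hone block in the stone holder with the inner knob

ROBOT

A 6-joint arm with a two-finger parallel gripper is mounted at the origin on the work surface; the furniture and walls round the work are solid. World frame = base frame: x ahead of the robot, y to its left, z up, the work surface at z = 0. Lengths are in mm, angles in rad, forces in N, time in s.
With the tool pointing down it reaches from about 350 to 975 mm from the base axis. Payload 7.1 kg.
Tool frame: the origin (TCP) lies at the very end of the fingers, on their centre line; the grasp point (between the pads) lies ctrl.hold_point_z behind it (ctrl.hold_point_z is the distance from the TCP to the grasp point, in mm); z points along the fingers, y is the line along which they close (so a half turn about z gives the same grasp; the last joint's range is limited). The gripper opens to 88 mm and grips with 3 to 60 N. Pads are 20 mm wide; open, the fingers measure 115 mm over their backs; the gripper's body (75 mm by 178 mm) begins 61 mm behind the grasp point.
Start: joints at [-1.283, 0.423, 1.63, -0, 1.089, -0.019], TCP at [188.774, -595.793, 195.175] pointing down, gripper open.
Joint ranges: [-3, 3], [-0.9, 2.11], [0.09, 2.58], [-1.31, 4.45], [0.11, 2.69], [-2.54, 2.54]. Speed limits (rad/s): [2.39, 2.39, 3.01, 3.14, 3.14, 3.14].

INTERFACE

Orientations are given as a rotation vector (axis times angle).
In Python, from workcell import ctrl gives the robot as it stands. The module is installed in compiled form; this text tells all that it offers.
- The arm moves only by the shell command python3 -m creep 'ROWS'. ROWS is JSON, a list of rows, each an object with "translation": the shift along the tool's x, y, z in mm, a list of three; "angular": the turn, a rotation vector about the tool's x, y, z in rad, a list of three; "jaw": the opening, from 0 (shut) to 1 (fully open). A call has exactly 8 rows; each row is the pose to reach, as a shift and turn from the pose commanded when the call began, along the tool's axes at that moment; what a row does not reach only later rows make up. A row lasts 1/8 s, in which the tool goes at most 62.5 mm and 10.7 degrees, less where a joint would pass 70% of its speed; a pose out of reach is approached as far as the arm can. A call with a gripper value outside its range is refused whole. The fingers move at their own pace and stop on an object; the grip force is fixed at half the most. Time passes only in rows, so rows that repeat a pose let the fingers close, or fill a call up. It gives the time, the measured TCP pose, the force, the opening and the grip force at its end, in the units of the state.
- ctrl.get_obs(): the state, without advancing time (a new reading comes with each control period).
- ctrl.get_image(name): name is "scene" or "top" or "wrist"; returns the picture (384x512x3 uint8, red, green, blue); there is no depth.
- ctrl.camera_info(name): a dict with "camera_matrix" (3x3 intrinsics, pixels), "distortion" ([k1, k2, p1, p2, k3] as OpenCV has them; the pictures are not rectified), "world_from_camera" (4x4, takes a point from camera to world coordinates). Camera axes: x right, y up, looking along -z (the intrinsics and any distortion apply to the point x, -y, -z); pixel columns grow to the right and rows downward; lengths in mm; the calibration is good to about 2 mm. A picture is of the moment at which its call begins: read the wrist's pose just before it. camera_info takes no time and is no camera call; for the wrist camera it gives the pose at the moment of the call.
- ctrl.close_job(): hands the job in; it is judged then, once.
Trained networks look in the newest picture that a camera, given by its name, has taken for a name from the list of things; names that differ only in an ending like _2 or _b are one class to them, and where a whole thing is asked for, a point or a joint stands for the part that bears it (a point fixed in the world has none). Each returns a list of dicts, best first, with "score" (0 to 1); they miss things now and then, are a little off and sometimes report something else, mostly with a low value. They report only what shows in the picture. A call takes as long as a camera call. They do not tell look-alikes from the thing itself.
- ctrl.look_for(camera, label): "rect" ([left, top, right, bottom] in pixels, round what is visible of it).
The state is a dict: "t": time; "qpos": joint angles; "qvel": joint speeds; "joint_torque": joint torques, N m; "ee_pos": TCP position; "orientation": TCP orientation; "ft_force": force on the tool from outside, world axes, zero at the start; "moment": the same for the moment, N m; "width": finger opening in mm; "grasp_force": force on a finger pad.
Only numpy, scipy, OpenCV 4.12 (cv2) and the standard library are available. Lean on these libraries where they do the work, as an engineer would, in place of code of your own. Each camera call takes 0.05 s, during which the arm holds its last target. There are 200 camera calls.

TASK

Get the holder ready for honing the chisel: lay the hone block (the longest and thinnest of the three small blocks) flat and square on the holder's bed between the jaw and the stop bar, and let go of it. Then turn the small inner knob clockwise, by feel, until the jaw holds the block finger-tight against the stop bar: a push of about 15 N, never 25 N or more, as the block chips. Leave the larger outer ring beneath the knob as it is set, leave the other things alone, and let go.

Things in the scene. Friction and masses are not known exactly. Their poses are not given: they have to be found in the camera images.
- holder: Stone holder screwed to the bench: steel base plate 90 x 236 x 8 mm, long along y; origin: centre of its underside, z up. In its frame, mm: grey gearbox 74 x 74, centre y -75, top z 50, bears the knobs (axis x 0, y -75); jaw and stop bar each 44 wide (x), 10 thick (y), z 17.5 to 37.5; a grey end block is at y 97 to 111, up to z 38. Beside the bed only the base plate lies below the fingers.
- bed (a point): On top of the bed, the aluminium rail 30 mm wide between jaw and stop bar (in the holder's frame y 25, z 16); the block lies on it, long side along y. Axes as the holder's. Jaw face: 47 mm to the -y side of this point at the start. Stop bar's face: 40 to 52 mm to the +y side, as the outer ring is set; not measured: find it by feel.
- knob_grip (a point): On the axis of the inner knob, half-way up its grip. Bare aluminium, knurled, round, 27 mm across, from z 68.5 to 92 in the holder's frame (this point at z 81). It stays where it is left; to turn it takes 0.20 N m plus 0.007 N m per newton of jaw force. At rest that friction acts either way, so compare torque readings taken after like turns.
- inner_knob (a joint): Angle of the inner knob, rad: 0 at the start, grows clockwise seen from above, to 3.5 at most. Turning it clockwise drives the steel jaw towards the stop bar (the holder's +y) by 7 mm per rad, pushing the block along. Once the block is against the stop bar, a spring behind the jaw yields: 7 N per mm, so about 49 N per rad of the knob.
- outer_mark (a point): White line on top of the outer ring, 26 mm from the knob axis. The outer ring is dark steel, 62 mm across, from z 52 to 66 in the holder's frame, 2.5 mm below the inner knob's grip; it moves the stop bar, turns easily (0.1 N m), and must stay as it is.
- green_block_mid (a point): Centre of the hone block, the longest and thinnest of the three small blocks: 36 x 82 x 20 mm, long along its y, lying flat, 90 g.
- cork_block: Cork sanding block 36 x 60 x 26 mm, loose, not needed. Origin: centre of its underside.
- brown_block: Brown rubber block 40 x 52 x 22 mm, loose, not needed. Origin: centre of its underside.
- chisel: Chisel 226 mm long, 25 mm high, loose, lying across in front of the robot, long along its y. Origin: centre of its underside.
- mixing_cup_1: Mixing cup 70 mm across, 74 mm high, loose, standing on the bench. Origin: centre of its underside.
Mind the look-alikes: they are no part of the job. Leave any orange look-alike of the part that bears green_block_mid alone.

How it is judged (in metres and radians):
On the way, in this order (a step that is already met when the one before it is completed fails the run):
1. the hone block lies flat and square on the bed between jaw and stop bar, let go of (x of green_block_mid in the frame of bed between -0.008 and 0.008 m and y of green_block_mid in the frame of bed between -0.012 and 0.015 m and z of green_block_mid in the frame of bed between 0.007 and 0.013 m and angle between the y axis of green_block_mid and the y axis of bed, either way round below 0.14 rad and contact force between the fingers and green_block below 0.1 N), for 0.2 s.
2. the jaw pushes the block against the stop bar with 8 to 25 N (contact force between jaw and green_block between 8 and 25 N and contact force between stop_bar and green_block above 7 N), for 0.2 s.
At the end, for the whole second after the job is handed in: The hone block lies flat on the bed (within 3 mm in height, 8 mm sideways, 8 degrees) and the jaw holds it against the stop bar with 8 to 25 N; the outer ring's mark is within 4 mm of where it was; the knob is still and let go of (all of step 2 and x of green_block_mid in the frame of bed between -0.008 and 0.008 m and z of green_block_mid in the frame of bed between 0.007 and 0.013 m and angle between the y axis of green_block_mid and the y axis of bed, either way round below 0.14 rad and distance of outer_mark from where it was at the start of the episode below 0.004 m and velocity of joint inner_knob below 0.05 rad/s and contact force between the fingers and inner_knob below 0.1 N); the robot touches nothing.
It fails at once if the jaw pushes on the hone block with 25 N or more (contact force between jaw and green_block above 25 N).
It fails at once if the outer ring is turned: its mark moves more than 4 mm (distance of outer_mark from where it was at the start of the episode above 0.004 m).
It fails at once if another loose thing is moved more than 30 mm (distance of any of cork_block, brown_block, chisel, mixing_cup_1 from where it was at the start of the episode above 0.03 m).
It also fails if it takes over 72 s, if anything falls off the work surface, if the arm or the gripper's body presses on something with over 40 N, if the wrist force passes 120 N, or if a joint passes its speed limit or range.

## Working session

There is one attempt and no reset: what is moved stays moved. The work goes in short steps, Python scripts to look and compute and a shell command to move; the robot and the scene stay as the last step left them, time stands still between calls to the robot, and variables do not carry over. Pictures are saved under pics/ and viewed, at most 14 in all, crops included, and the job is handed in when it is done.

```bash
mkdir -p pics; cat > h.py <<'E'
import numpy as np, cv2
from workcell import ctrl
def snap(cam,fn=None):
    ci=ctrl.camera_info(cam); im=ctrl.get_image(cam)
    if fn: cv2.imwrite('pics/'+fn,cv2.cvtColor(im,cv2.COLOR_RGB2BGR))
    return im,ci
def toz(ci,px,z):
    """pixels -> world points on plane z"""
    px=np.array(px,float).reshape(-1,1,2)
    n=cv2.undistortPoints(px,np.array(ci['camera_matrix']),np.array(ci['distortion'])).reshape(-1,2)
    T=np.array(ci['world_from_camera']); d=np.c_[n[:,0],-n[:,1],-np.ones(len(n))]@T[:3,:3].T
    return T[:3,3]+d*((z-T[2,3])/d[:,2])[:,None]
def topx(ci,P):
    T=np.linalg.inv(np.array(ci['world_from_camera'])); P=np.array(P,float).reshape(-1,3)
    c=P@T[:3,:3].T+T[:3,3]; c=c*[1,-1,-1]
    return cv2.projectPoints(c,np.zeros(3),np.zeros(3),np.array(ci['camera_matrix']),np.array(ci['distortion']))[0].reshape(-1,2)
E
python3 - <<'E'
from h import *
o=ctrl.get_obs(); print({k:np.round(v,3) for k,v in o.items()}, ctrl.hold_point_z)
ims=[]
for c in ['top','scene']:
    im,ci=snap(c,c+'0.png'); print(c,np.round(ci['world_from_camera'],2).tolist(),np.round(ci['camera_matrix'],1).tolist())
    for l in ['holder','green_block_mid','inner_knob','outer_mark','cork_block','brown_block','chisel','mixing_cup_1']:
        print(l,[(round(d['score'],2),np.round(d['rect']).astype(int).tolist()) for d in ctrl.look_for(c,l)][:4])
E
```

```text
{'t': np.float64(0.0), 'qpos': array([-1.283,  0.424,  1.631, -0.   ,  1.089, -0.019]), 'qvel': array([-0.001,  0.002, -0.001,  0.001,  0.001,  0.001]), 'joint_torque': array([-0.0000e+00, -5.4464e+01, -2.7367e+01,  6.4000e-02,  2.3000e-02,
       -0.0000e+00]), 'ee_pos': array([ 188.58 , -595.228,  194.41 ]), 'orientation': array([-3.103, -0.48 ,  0.   ]), 'ft_force': array([ 0.216, -0.25 , -0.328]), 'moment': array([0.013, 0.006, 0.065]), 'grasp_force': np.float64(0.0), 'width': np.float64(87.793)} 18.700000000000003
top [[-0.02, 1.0, -0.08, 351.07], [-1.0, -0.02, 0.01, 4.64], [0.01, 0.08, 1.0, 1285.73], [0.0, 0.0, 0.0, 1.0]] [[466.9, 0.0, 254.8], [0.0, 466.9, 193.3], [0.0, 0.0, 1.0]]
holder [(0.95, [246, 156, 337, 188])]
green_block_mid [(0.65, [103, 143, 130, 171]), (0.63, [172, 196, 203, 215])]
inner_knob []
outer_mark [(0.86, [307, 159, 334, 186])]
cork_block [(0.86, [127, 186, 154, 199])]
brown_block [(0.58, [179, 159, 198, 178]), (0.28, [249, 156, 336, 193])]
chisel [(0.6, [217, 214, 302, 231]), (0.58, [183, 160, 198, 179])]
mixing_cup_1 [(0.89, [360, 210, 385, 236]), (0.43, [170, 199, 203, 216])]
scene [[-0.63, 0.58, -0.52, -153.46], [-0.78, -0.46, 0.44, 547.16], [0.01, 0.68, 0.74, 939.12], [0.0, 0.0, 0.0, 1.0]] [[451.4, 0.0, 259.9], [0.0, 451.4, 190.7], [0.0, 0.0, 1.0]]
holder [(0.97, [245, 138, 326, 198])]
green_block_mid [(0.96, [120, 232, 142, 260]), (0.62, [210, 228, 239, 256]), (0.55, [297, 145, 320, 157])]
inner_knob [(0.59, [300, 137, 312, 151])]
outer_mark []
cork_block [(0.65, [158, 241, 187, 266])]
brown_block [(0.76, [189, 203, 217, 224])]
chisel [(0.64, [263, 194, 326, 243])]
mixing_cup_1 [(0.7, [361, 146, 372, 170]), (0.53, [305, 138, 314, 150])]
```

View pics/top0.png

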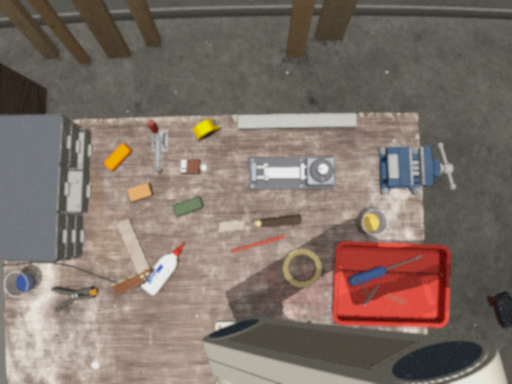

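View pics/scene0.png

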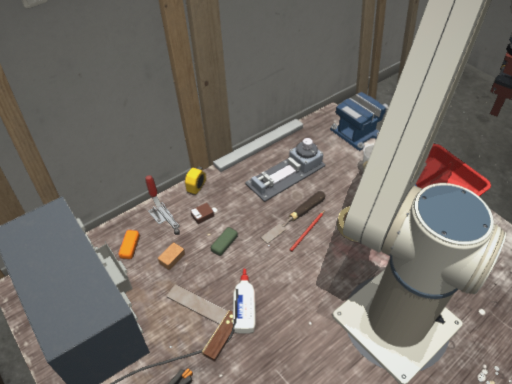

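The top picture shows these candidates:
- **Green block:** (188,206), elongated. This matches the hone block.
- **Orange look-alike:** (117,157).
- **Cork block:** (140,192).
- **Brown block:** (191,167).
- **Holder:** (291,172), with the gearbox and knob at its right end, (320,170).

Next I'll check the choice in one close crop and measure.

```bash
python3 - <<'E'
from h import *
im,ci=snap('top')
hsv=cv2.cvtColor(im,cv2.COLOR_RGB2HSV)
sub=np.zeros(im.shape[:2],np.uint8); sub[190:222,165:210]=1
m=((hsv[...,0]>35)&(hsv[...,0]<90)&(hsv[...,1]>60)).astype(np.uint8)*sub
ys,xs=np.nonzero(m); r=cv2.minAreaRect(np.c_[xs,ys].astype(np.float32)); b=cv2.boxPoints(r)
print('green px',r,len(xs))
W=toz(ci,b,15); print(np.round(W,1)); print('c',toz(ci,[r[0]],18), np.linalg.norm(W[1]-W[0]),np.linalg.norm(W[2]-W[1]))
for i in (0,1):
    e=W[i+1]-W[i]; print('dir',np.degrees(np.arctan2(e[1],e[0])))
a=cv2.resize(im[145:225,160:345],None,fx=4.3,fy=4.3,interpolation=cv2.INTER_CUBIC)
cv2.imwrite('pics/crop0.png',a[:,:,::-1])
E
```

```text
green px ((187.90951538085938, 205.7466278076172), (10.359160423278809, 26.63783836364746), 70.34617614746094) 216
[[426.  213.1  15. ]
 [449.1 144.   15. ]
 [422.2 134.9  15. ]
 [399.2 203.8  15. ]]
c [[423.95895077 173.53533109  18.        ]] 72.8126903900606 28.396095709058546
dir -71.54949277070926
dir -161.1755568739243
```

View pics/crop0.png

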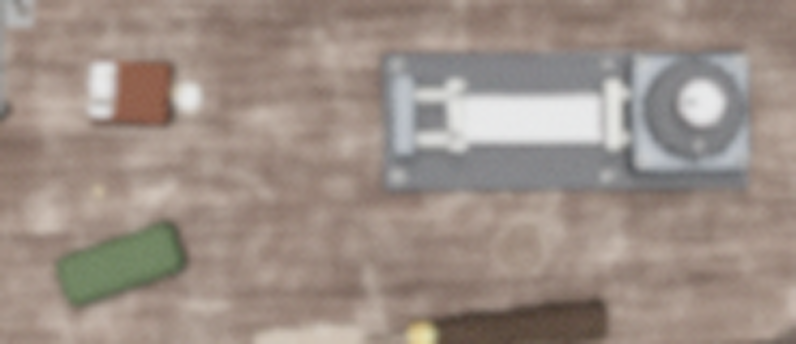

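The crop confirms the green block is the long, thin one, at crop (121,264). The holder's base spans crop (383,52) to (748,190), and the knob is on the right at about (700,103).

```bash
cat >> h.py <<'E'
from scipy.spatial.transform import Rotation as Ro
def plan(x,y,z,psi):
    """target TCP, tool x axis yaw psi (deg), tool down; prints shift in tool axes & turn"""
    o=ctrl.get_obs(); R0=Ro.from_rotvec(o['orientation'])
    c,s=np.cos(np.radians(psi)),np.sin(np.radians(psi))
    R1=Ro.from_matrix([[c,s,0],[s,-c,0],[0,0,-1]])
    d=R0.inv().apply(np.array([x,y,z])-o['ee_pos']); a=(R0.inv()*R1).as_rotvec()
    print('plan',np.round(d,1),np.round(a,4),'|',np.linalg.norm(d).round(),'mm',np.degrees(np.linalg.norm(a)).round(1),'deg')
E
python3 - <<'E'
from h import *
im,ci=snap('top')
f=lambda c:[160+c[0]/4.3,145+c[1]/4.3]
print('base L corners',toz(ci,[f((383,54)),f((383,190))],8).round(1).tolist())
print('bottom right base',toz(ci,[f((748,188))],8).round(1))
print('gearbox top corners',toz(ci,[f(c) for c in [(632,54),(748,54),(748,170),(636,170)]],50).round(1).tolist())
print('knob top',toz(ci,[f((701,103))],92).round(1))
ci=ctrl.camera_info('wrist'); R=Ro.from_rotvec(ctrl.get_obs()['orientation']); T=np.array(ci['world_from_camera'])
print('cam in tool',R.inv().apply(T[:3,3]-ctrl.get_obs()['ee_pos']).round(1),(R.inv().as_matrix()@T[:3,:3]).round(2).tolist(),np.round(ci['camera_matrix'],0).tolist())
plan(470,-250,300,0)
E
```

```text
base L corners [[554.2, 4.2, 8.0], [466.4, 6.1, 8.0]]
bottom right base [[ 462.7 -228.3    8. ]]
gearbox top corners [[544.4, -151.0, 50.0], [543.1, -223.8, 50.0], [470.2, -221.0, 50.0], [471.7, -151.0, 50.0]]
knob top [[ 507.3 -186.4   92. ]]
cam in tool [  67.1    0.2 -189.5] [[-0.0, 0.97, 0.25], [1.0, 0.0, 0.0], [0.0, 0.25, -0.97]] [[291.0, 0.0, 253.0], [0.0, 291.0, 197.0], [0.0, 0.0, 1.0]]
plan [ 372.5 -244.7 -104.8] [ 0.     -0.      0.3069] | 458.0 mm 17.6 deg
```

```bash
python3 -m creep '[{"translation":[30,-20,-60],"angular":[0,0,0],"jaw":1},{"translation":[75,-49,-90],"angular":[0,0,0.05],"jaw":1},{"translation":[120,-78,-105],"angular":[0,0,0.1],"jaw":1},{"translation":[166,-108,-105],"angular":[0,0,0.15],"jaw":1},{"translation":[212,-140,-105],"angular":[0,0,0.2],"jaw":1},{"translation":[262,-172,-105],"angular":[0,0,0.25],"jaw":1},{"translation":[314,-206,-105],"angular":[0,0,0.307],"jaw":1},{"translation":[368,-242,-105],"angular":[0,0,0.307],"jaw":1}]'; python3 -c "
from h import *
plan(495,-100,210,0)"
```

```text
t: 2.0
ee_pos: [466.1, -254.3, 300.5]
orientation: [3.141, -0.002, 0.001]
ft_force: [0.2, -0.3, -0.4]
width: 88.3
grasp_force: 0.0
plan [  28.7 -154.3   90.4] [ 0.0004 -0.0007 -0.0011] | 181.0 mm 0.1 deg
```

```bash
python3 -m creep '[{"translation":[7,-39,22],"angular":[0,0,0],"jaw":1},{"translation":[14,-78,45],"angular":[0,0,0],"jaw":1},{"translation":[22,-116,68],"angular":[0,0,0],"jaw":1},{"translation":[29,-154,90],"angular":[0,0,0],"jaw":1},{"translation":[29,-154,90],"angular":[0,0,0],"jaw":1},{"translation":[29,-154,90],"angular":[0,0,0],"jaw":1},{"translation":[29,-154,90],"angular":[0,0,0],"jaw":1},{"translation":[29,-154,90],"angular":[0,0,0],"jaw":1}]'; python3 -c "
from h import *
im,ci=snap('wrist')
np.save('w1.npy',im); np.savez('w1c.npz',**{k:np.array(v) for k,v in ci.items()})
print(ctrl.get_obs()['ee_pos'])
# overlay holder model guess
c=np.array([508.5,-112,0]);a=np.radians(-1)
M=np.array([[np.cos(a),-np.sin(a),0],[np.sin(a),np.cos(a),0],[0,0,1]])
P=np.array([[-45,118,8],[45,118,8],[-45,-118,8],[45,-118,8],[-37,-38,50],[37,-38,50],[-37,-112,50],[37,-112,50],[0,-75,92]])@M.T+c
big=cv2.resize(im,(800,600))[:,:,::-1].copy()
for p in topx(ci,P): cv2.circle(big,tuple(int(v) for v in p*800/512),3,(0,0,255),1)
print(topx(ci,P).round(1).tolist())
cv2.imwrite('pics/w1.png',big)
"
```

```text
t: 3.0
ee_pos: [494.3, -102.8, 210.8]
orientation: [3.141, -0.002, 0.002]
ft_force: [0.3, -0.4, 0.4]
width: 87.8
grasp_force: 0.0
[ 494.19854667 -102.63132174  210.66230743]
[[173.7, 195.2], [170.1, 128.4], [344.0, 197.7], [350.3, 131.1], [290.3, 198.8], [293.3, 138.0], [350.0, 199.7], [356.1, 138.9], [331.4, 175.6]]
```

View pics/w1.png

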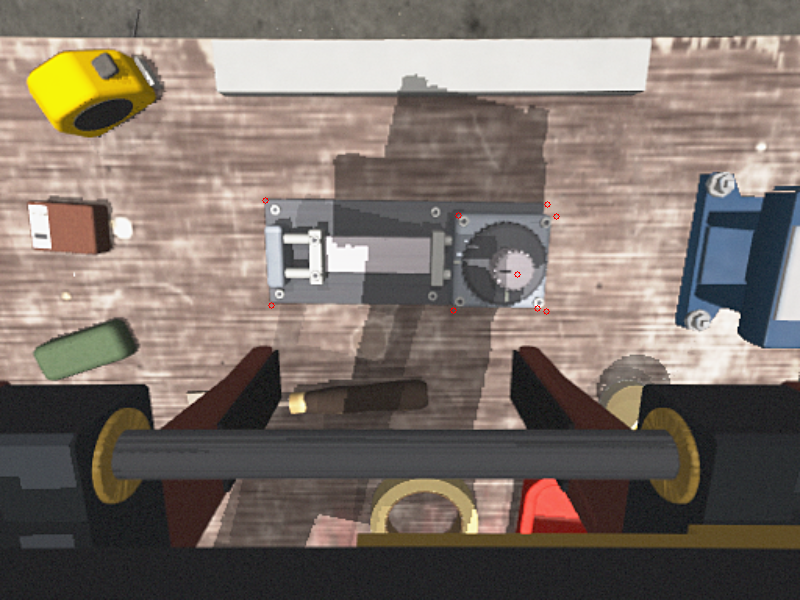

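```bash
python3 -c "
from h import *
im=np.load('w1.npy')
a=cv2.resize(im[120:205,165:360],None,fx=4,fy=4,interpolation=cv2.INTER_CUBIC)
g=np.clip(a.astype(float)*1.6,0,255).astype(np.uint8)
cv2.imwrite('pics/w1c.png',g[:,:,::-1])
"
```

```text
(no output)
```

View pics/w1c.png

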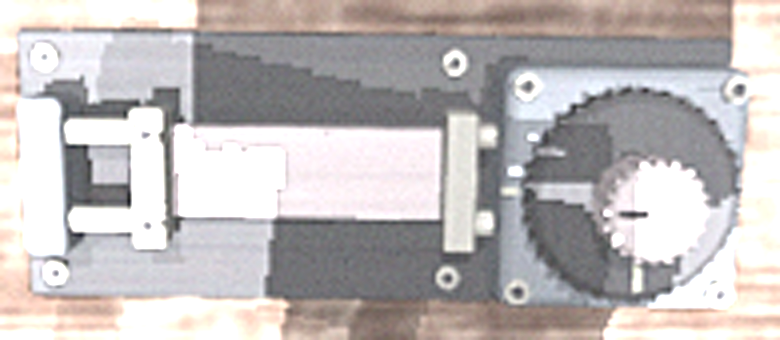

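The crop shows:
- Jaw at crop x 443–477.
- Stop bar at x 130–165.
- Ring centre (631,193).
- Knob top (652,211).
- Base corners (19,30), (33,297) and (731,38).

I'll fit the holder pose to these.

```bash
python3 - <<'E'
from h import *
from scipy.optimize import least_squares
ci=dict(np.load('w1c.npz'))
obs=np.array([(19,30),(33,297),(731,38),(505,67),(748,68),(500,300),(737,305),(631,193),(652,211)],float)/4+[165,120]-0.4
P=np.array([[45,118,8],[-45,118,8],[45,-118,8],[37,-38,50],[37,-112,50],[-37,-38,50],[-37,-112,50],[0,-75,66],[0,-75,92]],float)
def W(p,P):
    a=p[2];c,s=np.cos(a),np.sin(a); return np.asarray(P)@np.array([[c,-s,0],[s,c,0],[0,0,1]]).T+[p[0],p[1],0]
r=least_squares(lambda p:(topx(ci,W(p,P))-obs).ravel(),[508,-112,0],loss='soft_l1')
print(r.x,np.degrees(r.x[2]),'\n',(topx(ci,W(r.x,P))-obs).round(1).tolist())
p=r.x; np.save('holder.npy',p)
print('bed',W(p,[[0,25,16]]).round(1),'knob',W(p,[[0,-75,81]]).round(1))
# jaw face & stop face at top edge z37.5
q=np.array([(443,112),(443,250),(165,108),(165,250),(130,108),(477,112)])/4+[165,120]-.4
w=toz(ci,q,37.5)-[p[0],p[1],0];a=-p[2]
print('holder frame',(w@np.array([[np.cos(a),-np.sin(a),0],[np.sin(a),np.cos(a),0],[0,0,1]]).T).round(1).tolist())
# green block in wrist image
im=np.load('w1.npy'); hsv=cv2.cvtColor(im,cv2.COLOR_RGB2HSV)
m=((hsv[...,0]>35)&(hsv[...,0]<90)&(hsv[...,1]>50)).astype(np.uint8); m[:, 100:]=0; m[:195]=0
ys,xs=np.nonzero(m); r=cv2.minAreaRect(np.c_[xs,ys].astype(np.float32)); b=cv2.boxPoints(r)
Wb=toz(ci,b,15); print('green',len(xs),r,toz(ci,[r[0]],14).round(1),Wb.round(1).tolist(),[np.degrees(np.arctan2(*(Wb[i+1]-Wb[i])[[1,0]])).round(1) for i in (0,1)])
plan(430,150,150,-72)
plan(430,150,150,-72+0)
E
```

```text
[ 5.11223089e+02 -1.09101249e+02 -7.24622508e-03] -0.41517811461934634 
 [[-1.9, 0.1], [-1.0, 0.3], [0.6, -1.1], [-0.3, -1.1], [2.0, -1.1], [-1.2, 1.8], [-0.6, 0.8], [0.9, 0.9], [1.3, 0.0]]
bed [[511.4 -84.1  16. ]] knob [[ 510.7 -184.1   81. ]]
holder frame [[21.7, -21.4, 37.5], [-21.5, -22.4, 37.5], [22.5, 64.0, 37.5], [-22.0, 65.6, 37.5], [22.4, 74.8, 37.5], [21.7, -31.9, 37.5]]
green 1674 ((50.0, 293.5), (177.0, 98.0), 90.0) [[317.8 197.6  14. ]] [[454.1, 239.7, 15.0], [453.7, 107.6, 15.0], [158.6, 145.1, 15.0], [161.0, 299.9, 15.0]] [np.float64(-90.2), np.float64(172.8)]
plan [ -64.6 -252.6   60.5] [-3.0000e-04 -9.0000e-04  1.2552e+00] | 268.0 mm 71.9 deg
plan [ -64.6 -252.6   60.5] [-3.0000e-04 -9.0000e-04  1.2552e+00] | 268.0 mm 71.9 deg
```

```bash
cat >> h.py <<'E'
def green(im,ci,box):
    hsv=cv2.cvtColor(im,cv2.COLOR_RGB2HSV); x0,y0,x1,y1=box
    m=((hsv[...,0]>35)&(hsv[...,0]<90)&(hsv[...,1]>45)).astype(np.uint8); k=np.zeros_like(m); k[y0:y1,x0:x1]=1; m*=k
    n,l,s,c=cv2.connectedComponentsWithStats(m); i=1+np.argmax(s[1:,4]); ys,xs=np.nonzero(l==i)
    W=toz(ci,np.c_[xs,ys],17)[:,:2].astype(np.float32); r=cv2.minAreaRect(W); b=cv2.boxPoints(r)
    print('green n',len(xs),'c',np.round(r[0],1),'size',np.round(r[1],1),'dirs',[np.degrees(np.arctan2(*(b[j+1]-b[j])[::-1])).round(1) for j in (0,1)],[np.linalg.norm(b[j+1]-b[j]).round(1) for j in (0,1)])
E
python3 - <<'E'
from h import *
ci=dict(np.load('w1c.npz')); green(np.load('w1.npy'),ci,(10,195,95,250))
print(ctrl.get_obs()['qpos'].round(2))
plan(425,175,140,-71.5)
E
```

```text
green n 1439 c [427.2 172. ] size [34.4 88.8] dirs [np.float32(-71.8), np.float32(18.2)] [np.float32(88.8), np.float32(34.4)]
[-0.23  0.23  1.88 -0.    1.04  1.34]
plan [ -69.7 -277.6   70.5] [-3.0000e-04 -9.0000e-04  1.2465e+00] | 295.0 mm 71.4 deg
```

```bash
python3 -m creep '[{"translation":[-9,-34,9],"angular":[0,0,-0.18],"jaw":1},{"translation":[-18,-68,18],"angular":[0,0,-0.36],"jaw":1},{"translation":[-27,-103,27],"angular":[0,0,-0.54],"jaw":1},{"translation":[-36,-137,35],"angular":[0,0,-0.72],"jaw":1},{"translation":[-45,-171,44],"angular":[0,0,-0.9],"jaw":1},{"translation":[-54,-206,52],"angular":[0,0,-1.08],"jaw":1},{"translation":[-62,-240,60],"angular":[0,0,-1.26],"jaw":1},{"translation":[-68,-275,70],"angular":[0,0,-1.44],"jaw":1}]'; python3 -c "
from h import *
plan(427,172,140,108.3)"
```

```text
t: 4.05
ee_pos: [426.3, 174.0, 140.4]
orientation: [2.356, 2.077, 0.002]
ft_force: [0.7, -0.0, -0.1]
width: 87.8
grasp_force: 0.0
plan [-1.9  1.   0.4] [ 1.100e-03 -2.000e-04 -4.452e-01] | 2.0 mm 25.5 deg
```

```bash
python3 -m creep '[{"translation":[-1,0,0],"angular":[0,0,-0.15],"jaw":1},{"translation":[-2,1,0],"angular":[0,0,-0.3],"jaw":1},{"translation":[-2,1,0],"angular":[0,0,-0.445],"jaw":1},{"translation":[-2,1,0],"angular":[0,0,-0.445],"jaw":1},{"translation":[-2,1,0],"angular":[0,0,-0.445],"jaw":1},{"translation":[-2,1,0],"angular":[0,0,-0.445],"jaw":1},{"translation":[-2,1,0],"angular":[0,0,-0.445],"jaw":1},{"translation":[-2,1,0],"angular":[0,0,-0.445],"jaw":1}]'; python3 -c "
from h import *
im,ci=snap('wrist','w2.png'); green(im,ci,(100,60,420,260)); print([(round(d['score'],2),np.round(d['rect'])) for d in ctrl.look_for('wrist','green_block_mid')])
plan(427,172,25,108.3)"
```

```text
t: 5.05
ee_pos: [426.8, 171.1, 140.2]
orientation: [-1.847, -2.541, 0.0]
ft_force: [-0.2, 0.9, -0.7]
width: 87.6
grasp_force: 0.0
green n 2096 c [424.2 177.8] size [33.4 78.5] dirs [np.float32(-72.1), np.float32(17.9)] [np.float32(78.5), np.float32(33.4)]
[(0.91, array([235., 144., 269., 218.])), (0.91, array([418.,   0., 481.,  82.]))]
plan [  0.8   0.5 115.2] [-0.     -0.     -0.0056] | 115.0 mm 0.3 deg
```

View pics/w2.png

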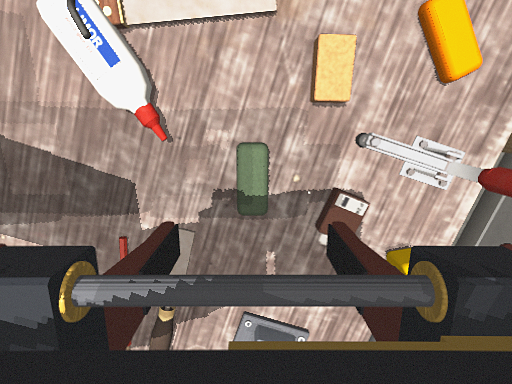

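The block is centred at about (252,179) and lies between the finger lines. The cork at (335,68) and brown block at (345,215) are clear of it. I'll descend with the fingers part-open.

```bash
python3 -c "
from h import *
plan(425,176,5,108)"

```

```text
plan [  5.2  -0.2 135.2] [-0.     -0.     -0.0004] | 135.0 mm 0.0 deg
```

```bash
python3 -m creep '[{"translation":[5,0,30],"angular":[0,0,0],"jaw":0.7},{"translation":[5,0,60],"angular":[0,0,0],"jaw":0.7},{"translation":[5,0,90],"angular":[0,0,0],"jaw":0.7},{"translation":[5,0,110],"angular":[0,0,0],"jaw":0.7},{"translation":[5,0,125],"angular":[0,0,0],"jaw":0.7},{"translation":[5,0,132],"angular":[0,0,0],"jaw":0.7},{"translation":[5,0,135],"angular":[0,0,0],"jaw":0.7},{"translation":[5,0,135],"angular":[0,0,0],"jaw":0.7}]' ; python3 -m creep '[{"translation":[0,0,0],"angular":[0,0,0],"jaw":0.3},{"translation":[0,0,0],"angular":[0,0,0],"jaw":0.3},{"translation":[0,0,0],"angular":[0,0,0],"jaw":0.3},{"translation":[0,0,0],"angular":[0,0,0],"jaw":0.3},{"translation":[0,0,-20],"angular":[0,0,0],"jaw":0.3},{"translation":[0,0,-40],"angular":[0,0,0],"jaw":0.3},{"translation":[0,0,-80],"angular":[0,0,0],"jaw":0.3},{"translation":[0,0,-120],"angular":[0,0,0],"jaw":0.3}]';python3 -c "
from h import *
p=np.load('holder.npy'); print(ctrl.get_obs()['ee_pos'])
plan(511.4,-88,120,89.6)"
```

```text
t: 6.15
ee_pos: [425.5, 175.9, 5.5]
orientation: [1.847, 2.541, 0.001]
ft_force: [0.8, -0.5, 1.0]
width: 61.9
grasp_force: 0.0
t: 7.15
ee_pos: [424.9, 175.7, 126.1]
orientation: [-1.847, -2.541, 0.001]
ft_force: [0.8, 0.7, -0.3]
width: 26.4
grasp_force: 0.0
[424.86655904 175.67568145 126.11772056]
plan [-277.5    0.9    6.1] [-9.00e-04  2.00e-04  3.21e-01] | 278.0 mm 18.4 deg
```

```bash
python3 -c "
from h import *
im,ci=snap('wrist','w3.png'); green(im,ci,(100,60,420,260)); print(ctrl.get_obs()['width'])
plan(425,176,5,108)"
```

```text
green n 2222 c [424.1 178.4] size [33.2 79.1] dirs [np.float32(-72.2), np.float32(17.8)] [np.float32(79.1), np.float32(33.2)]
26.002594859093907
plan [ 1.000e-01 -3.600e+00  1.255e+02] [ 0.0063 -0.0004 -0.0002] | 126.0 mm 0.4 deg
```

View pics/w3.png

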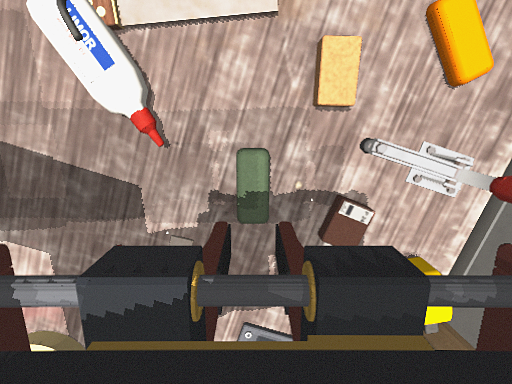

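The block was not moved. The fingers simply had not closed before I lifted, so I'll repeat with more closing time.

```bash
python3 -m creep '[{"translation":[2,0,0],"angular":[0,0,0],"jaw":0.7},{"translation":[2,0,20],"angular":[0,0,0],"jaw":0.7},{"translation":[2,0,50],"angular":[0,0,0],"jaw":0.7},{"translation":[2,0,80],"angular":[0,0,0],"jaw":0.7},{"translation":[2,0,100],"angular":[0,0,0],"jaw":0.7},{"translation":[2,0,115],"angular":[0,0,0],"jaw":0.7},{"translation":[2,0,121],"angular":[0,0,0],"jaw":0.7},{"translation":[2,0,121],"angular":[0,0,0],"jaw":0.7}]' ; python3 -m creep '[{"translation":[0,0,0],"angular":[0,0,0],"jaw":0.2},{"translation":[0,0,0],"angular":[0,0,0],"jaw":0.2},{"translation":[0,0,0],"angular":[0,0,0],"jaw":0.2},{"translation":[0,0,0],"angular":[0,0,0],"jaw":0.2},{"translation":[0,0,0],"angular":[0,0,0],"jaw":0.2},{"translation":[0,0,0],"angular":[0,0,0],"jaw":0.2},{"translation":[0,0,0],"angular":[0,0,0],"jaw":0.2},{"translation":[0,0,0],"angular":[0,0,0],"jaw":0.2}]'
```

```text
t: 8.2
ee_pos: [424.4, 177.7, 3.8]
orientation: [-1.846, -2.541, 0.001]
ft_force: [-1.1, 0.7, 0.4]
width: 61.4
grasp_force: 0.0
t: 9.2
ee_pos: [424.6, 177.7, 4.2]
orientation: [-1.847, -2.541, 0.0]
ft_force: [0.0, -0.0, -0.2]
width: 17.5
grasp_force: 0.0
```

```bash
python3 -c "
from h import *
im,ci=snap('wrist','w4.png'); print(ctrl.get_obs()['width'],ctrl.get_obs()['ft_force'],ctrl.get_obs()['grasp_force'])"
```

```text
17.547901713514438 [ 0.40099546 -0.2563751  -0.94827423] 0.0
```

View pics/w4.png

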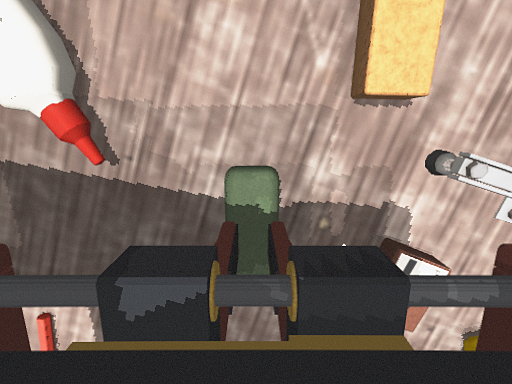

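The fingers closed to 17.5 mm directly over the 36 mm block, so the real fingertips must sit well above the reported TCP. The image agrees: the tips appear about 170 mm from the camera, not 200 mm. I'll find the offset by feel, lowering slowly onto the block's top.

```bash
python3 -m creep '[{"translation":[0,0,1],"angular":[0,0,0],"jaw":0.2},{"translation":[0,0,2],"angular":[0,0,0],"jaw":0.2},{"translation":[0,0,3],"angular":[0,0,0],"jaw":0.2},{"translation":[0,0,4],"angular":[0,0,0],"jaw":0.2},{"translation":[0,0,5],"angular":[0,0,0],"jaw":0.2},{"translation":[0,0,6],"angular":[0,0,0],"jaw":0.2},{"translation":[0,0,7],"angular":[0,0,0],"jaw":0.2},{"translation":[0,0,7],"angular":[0,0,0],"jaw":0.2}]'
```

```text
t: 10.25
ee_pos: [424.6, 177.7, -2.9]
orientation: [-1.847, -2.541, 0.0]
ft_force: [0.4, 0.0, 0.5]
width: 17.5
grasp_force: 0.0
```

```bash
python3 -m creep '[{"translation":[0,0,1],"angular":[0,0,0],"jaw":0.2},{"translation":[0,0,2],"angular":[0,0,0],"jaw":0.2},{"translation":[0,0,3],"angular":[0,0,0],"jaw":0.2},{"translation":[0,0,4],"angular":[0,0,0],"jaw":0.2},{"translation":[0,0,5],"angular":[0,0,0],"jaw":0.2},{"translation":[0,0,6],"angular":[0,0,0],"jaw":0.2},{"translation":[0,0,7],"angular":[0,0,0],"jaw":0.2},{"translation":[0,0,7],"angular":[0,0,0],"jaw":0.2}]'
```

```text
t: 11.25
ee_pos: [424.8, 177.8, -7.6]
orientation: [1.847, 2.541, 0.001]
ft_force: [-7.6, -2.4, 38.1]
width: 17.7
grasp_force: 19.3
```

Contact came at ee_z ≈ −7.6 with the block's top at 20, so the true tips are about 27.5 mm behind the reported TCP. I'll correct for that from here on: lift, open, descend and close.

```bash
python3 -m creep '[{"translation":[0,0,-12],"angular":[0,0,0],"jaw":0.7},{"translation":[0,0,-12],"angular":[0,0,0],"jaw":0.7},{"translation":[0,0,-12],"angular":[0,0,0],"jaw":0.7},{"translation":[0,0,-12],"angular":[0,0,0],"jaw":0.7},{"translation":[0,0,-12],"angular":[0,0,0],"jaw":0.7},{"translation":[0,0,-12],"angular":[0,0,0],"jaw":0.7},{"translation":[0,0,-6],"angular":[0,0,0],"jaw":0.7},{"translation":[0,0,0],"angular":[0,0,0],"jaw":0.7}]'; python3 -m creep '[{"translation":[0,0,5],"angular":[0,0,0],"jaw":0.7},{"translation":[0,0,10],"angular":[0,0,0],"jaw":0.7},{"translation":[0,0,13],"angular":[0,0,0],"jaw":0.7},{"translation":[0,0,13],"angular":[0,0,0],"jaw":0.2},{"translation":[0,0,13],"angular":[0,0,0],"jaw":0.2},{"translation":[0,0,13],"angular":[0,0,0],"jaw":0.2},{"translation":[0,0,13],"angular":[0,0,0],"jaw":0.2},{"translation":[0,0,13],"angular":[0,0,0],"jaw":0.2}]'
```

```text
t: 12.25
ee_pos: [424.6, 177.7, -10.3]
orientation: [-1.847, -2.541, 0.0]
ft_force: [0.1, 0.7, 0.3]
width: 61.6
grasp_force: 0.0
t: 13.25
ee_pos: [424.8, 177.8, -22.7]
orientation: [1.847, 2.541, 0.0]
ft_force: [-0.4, 0.6, 0.9]
width: 34.1
grasp_force: 30.0
```

```bash
python3 -m creep '[{"translation":[0,0,-15],"angular":[0,0,0],"jaw":0.2},{"translation":[0,0,-40],"angular":[0,0,0],"jaw":0.2},{"translation":[0,0,-75],"angular":[0,0,0],"jaw":0.2},{"translation":[0,0,-100],"angular":[0,0,0],"jaw":0.2},{"translation":[-30,0,-100],"angular":[0,0,0.08],"jaw":0.2},{"translation":[-70,0,-100],"angular":[0,0,0.16],"jaw":0.2},{"translation":[-110,0,-100],"angular":[0,0,0.24],"jaw":0.2},{"translation":[-140,0,-100],"angular":[0,0,0.321],"jaw":0.2}]'; python3 -c "
from h import *
print(ctrl.get_obs()['width'],ctrl.get_obs()['grasp_force'])
plan(511.4,-88,75,89.6)"
```

```text
t: 14.25
ee_pos: [468.3, 43.2, 78.2]
orientation: [2.232, 2.21, 0.001]
ft_force: [0.2, 1.4, -1.7]
width: 34.4
grasp_force: 29.9
34.37844902316679 29.85936807584949
plan [-130.8   44.4    3.2] [ 0.0009 -0.     -0.0032] | 138.0 mm 0.2 deg
```

```bash
python3 -m creep '[{"translation":[-20,7,0],"angular":[0,0,0],"jaw":0.2},{"translation":[-45,15,0],"angular":[0,0,0],"jaw":0.2},{"translation":[-75,25,0],"angular":[0,0,0],"jaw":0.2},{"translation":[-105,36,0],"angular":[0,0,0],"jaw":0.2},{"translation":[-125,42,0],"angular":[0,0,0],"jaw":0.2},{"translation":[-131,44,0],"angular":[0,0,0],"jaw":0.2},{"translation":[-131,44,0],"angular":[0,0,0],"jaw":0.2},{"translation":[-131,44,0],"angular":[0,0,0],"jaw":0.2}]'; python3 -c "
from h import *
im,ci=snap('wrist'); np.save('w5.npy',im); np.savez('w5c.npz',**{k:np.array(v) for k,v in ci.items()})
print(ctrl.get_obs()['ee_pos'])
a=cv2.resize(im,(800,600),interpolation=cv2.INTER_CUBIC)
cv2.imwrite('pics/w5.png',a[:,:,::-1])"
```

```text
t: 15.25
ee_pos: [510.5, -86.0, 77.1]
orientation: [-2.228, -2.214, 0.0]
ft_force: [0.1, 0.1, -0.6]
width: 34.4
grasp_force: 29.9
[510.59498394 -85.92656042  77.13274418]
```

View pics/w5.png

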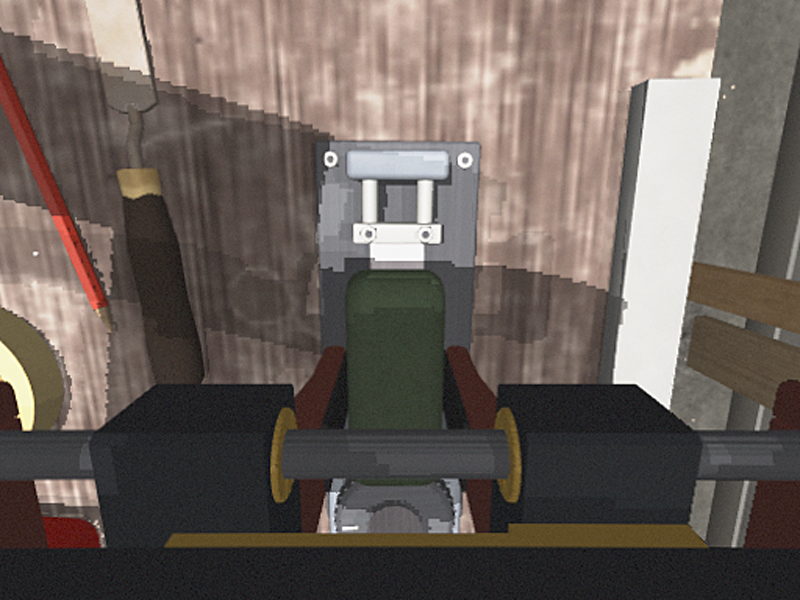

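The wrist picture shows the block gripped squarely at (347–444, 270–485). The stop bar is at (354–442, 224–243), and the holder base runs x 318–480 around it. I'll compute the offset in y and x.

```bash
python3 - <<'E'
from h import *
ci=dict(np.load('w5c.npz')); s=1.5625
w=lambda pts,z: toz(ci,np.array(pts,float)/s-.2,z).round(1)[:,:2].tolist()
print('end bottom z100',w([(395,270)],100),'end as top z120',w([(395,270),(395,285)],120))
print('block sides z120 row350',w([(347,330),(444,330)],120))
print('stop top edge z37.5',w([(354,243),(442,243),(354,224),(442,224)],37.5))
print('base far edge z8',w([(318,142),(480,143),(320,320),(474,320)],8))
print('endblock top z38',w([(347,151),(449,151)],38))
E
```

```text
end bottom z100 [[511.1, -46.8]] end as top z120 [[511.1, -43.5], [511.1, -48.5]]
block sides z120 row350 [[494.9, -63.8], [527.4, -64.0]]
stop top edge z37.5 [[490.5, -43.3], [534.5, -43.6], [490.8, -33.9], [534.4, -34.3]]
base far edge z8 [[470.1, 7.5], [556.8, 6.3], [466.4, -91.4], [557.2, -92.0]]
endblock top z38 [[488.5, 0.3], [537.0, -0.1]]
```

```bash
python3 -m creep '[{"translation":[-0.5,1,15],"angular":[0,0,0],"jaw":0.2},{"translation":[-0.5,1,30],"angular":[0,0,0],"jaw":0.2},{"translation":[-0.5,1,45],"angular":[0,0,0],"jaw":0.2},{"translation":[-0.5,1,55],"angular":[0,0,0],"jaw":0.2},{"translation":[-0.5,1,62],"angular":[0,0,0],"jaw":0.2},{"translation":[-0.5,1,68],"angular":[0,0,0],"jaw":0.2},{"translation":[-0.5,1,72],"angular":[0,0,0],"jaw":0.2},{"translation":[-0.5,1,74],"angular":[0,0,0],"jaw":0.2}]'; python3 -m creep '[{"translation":[0,0,1],"angular":[0,0,0],"jaw":0.2},{"translation":[0,0,2],"angular":[0,0,0],"jaw":0.2},{"translation":[0,0,3],"angular":[0,0,0],"jaw":0.2},{"translation":[0,0,4],"angular":[0,0,0],"jaw":0.2},{"translation":[0,0,5],"angular":[0,0,0],"jaw":0.2},{"translation":[0,0,6],"angular":[0,0,0],"jaw":0.2},{"translation":[0,0,7],"angular":[0,0,0],"jaw":0.2},{"translation":[0,0,8],"angular":[0,0,0],"jaw":0.2}]'
```

```text
t: 16.3
ee_pos: [512.1, -87.3, 3.1]
orientation: [2.229, 2.213, 0.0]
ft_force: [-0.1, 0.6, -1.0]
width: 34.4
grasp_force: 29.9
t: 17.3
ee_pos: [512.0, -87.3, -4.9]
orientation: [-2.229, -2.214, 0.0]
ft_force: [0.3, 0.6, -1.2]
width: 34.4
grasp_force: 29.9
```

```bash
python3 -m creep '[{"translation":[0,0,0.5],"angular":[0,0,0],"jaw":0.2},{"translation":[0,0,1],"angular":[0,0,0],"jaw":0.2},{"translation":[0,0,1.5],"angular":[0,0,0],"jaw":0.2},{"translation":[0,0,2],"angular":[0,0,0],"jaw":0.2},{"translation":[0,0,2.2],"angular":[0,0,0],"jaw":0.2},{"translation":[0,0,2.2],"angular":[0,0,0],"jaw":0.2},{"translation":[0,0,2.2],"angular":[0,0,0],"jaw":0.2},{"translation":[0,0,2.2],"angular":[0,0,0],"jaw":0.2}]'
```

```text
t: 18.3
ee_pos: [512.0, -87.2, -6.7]
orientation: [2.229, 2.214, 0.0]
ft_force: [-2.1, 0.4, 4.8]
width: 34.5
grasp_force: 30.1
```

```bash
python3 -m creep '[{"translation":[0,0,0],"angular":[0,0,0],"jaw":0.7},{"translation":[0,0,0],"angular":[0,0,0],"jaw":0.7},{"translation":[0,0,0],"angular":[0,0,0],"jaw":0.7},{"translation":[0,0,0],"angular":[0,0,0],"jaw":0.7},{"translation":[0,0,-10],"angular":[0,0,0],"jaw":0.7},{"translation":[0,0,-40],"angular":[0,0,0],"jaw":0.7},{"translation":[0,0,-80],"angular":[0,0,0],"jaw":0.7},{"translation":[0,0,-125],"angular":[0,0,0],"jaw":0.7}]'; python3 -m creep '[{"translation":[-15,0,-5],"angular":[0,0,0],"jaw":0.8},{"translation":[-40,0,-5],"angular":[0,0,0],"jaw":0.8},{"translation":[-70,0,-5],"angular":[0,0,0],"jaw":0.8},{"translation":[-90,0,-5],"angular":[0,0,0],"jaw":0.8},{"translation":[-98,0,-5],"angular":[0,0,0],"jaw":0.8},{"translation":[-98,0,-5],"angular":[0,0,0],"jaw":0.8},{"translation":[-98,0,-5],"angular":[0,0,0],"jaw":0.8},{"translation":[-98,0,-5],"angular":[0,0,0],"jaw":0.8}]';python3 -c "
from h import *
im,ci=snap('wrist'); np.save('w6.npy',im); np.savez('w6c.npz',**{k:np.array(v) for k,v in ci.items()})
print(ctrl.get_obs()['ee_pos'])
a=cv2.resize(im[:,100:410],None,fx=2,fy=1.5625*1.28,interpolation=cv2.INTER_CUBIC)[:600]
a=cv2.resize(im[20:290,90:420],None,fx=2.2,fy=2.2,interpolation=cv2.INTER_CUBIC)
cv2.imwrite('pics/w6.png',np.clip(a[:,:,::-1]*1.4,0,255))"
```

```text
t: 19.3
ee_pos: [511.5, -87.2, 119.5]
orientation: [-2.229, -2.213, 0.001]
ft_force: [-0.1, 0.1, 0.0]
width: 61.5
grasp_force: 0.0
t: 20.3
ee_pos: [511.3, -184.6, 122.9]
orientation: [-2.228, -2.214, 0.0]
ft_force: [-0.9, -0.6, 0.2]
width: 70.1
grasp_force: 0.0
[ 511.32410274 -184.63007036  122.97397307][ WARN:0@0.494] global loadsave.cpp:1063 imwrite_ Unsupported depth image for selected encoder is fallbacked to CV_8U.
```

View pics/w6.png

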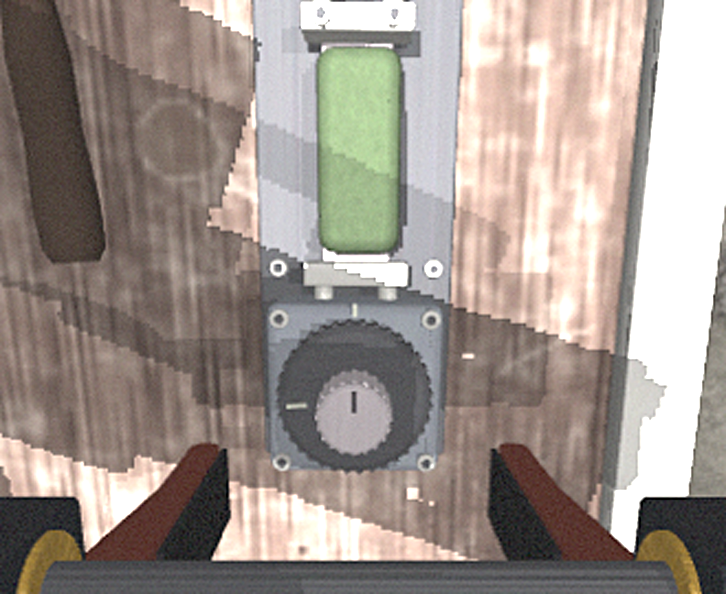

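The block lies square on the bed at crop (318–402, 47–255), clear of the jaw at row 262 and the stop bar at row 43. The knob top is at (354,415) and the outer-ring mark at (296,406). I'll compute the knob axis.

```bash
python3 - <<'E'
from h import *
ci=dict(np.load('w6c.npz')); 
w=lambda pts,z: toz(ci,np.array(pts,float)/2.2+[90,20]-.3,z).round(1)[:,:2].tolist()
print('knob top',w([(354,415),(315,415),(393,415)],92)); print('ring',w([(355,394),(278,394),(432,394)],66))
print('gear',w([(267,303),(442,303),(269,468),(441,470)],50))
print('block',w([(318,150),(402,150),(360,47),(360,252)],36)); print('jaw',w([(305,262),(410,262)],37.5),'stop',w([(360,43),(360,30)],37.5))
plan(511.8,-185,43,89.6)
E
```

```text
knob top [[510.0, -182.7], [496.0, -182.6], [523.9, -182.8]]
ring [[510.2, -181.7], [479.6, -181.4], [540.8, -181.9]]
gear [[474.5, -147.2], [545.9, -147.7], [472.4, -218.8], [547.2, -220.2]]
block [[495.8, -87.1], [529.9, -87.4], [513.1, -49.5], [512.6, -127.6]]
jaw [[489.4, -131.5], [533.6, -131.8]] stop [[513.1, -48.5], [513.1, -44.0]]
plan [-0.4  0.5 80. ] [-0.0001 -0.0001  0.0008] | 80.0 mm 0.0 deg
```

```bash
python3 -m creep '[{"translation":[1,-0.5,15],"angular":[0,0,0],"jaw":0.6},{"translation":[1,-0.5,35],"angular":[0,0,0],"jaw":0.6},{"translation":[1,-0.5,55],"angular":[0,0,0],"jaw":0.6},{"translation":[1,-0.5,68],"angular":[0,0,0],"jaw":0.6},{"translation":[1,-0.5,75],"angular":[0,0,0],"jaw":0.6},{"translation":[1,-0.5,79],"angular":[0,0,0],"jaw":0.6},{"translation":[1,-0.5,79],"angular":[0,0,0],"jaw":0.6},{"translation":[1,-0.5,79],"angular":[0,0,0],"jaw":0.6}]'; python3 -m creep '[{"translation":[0,0,0],"angular":[0,0,0],"jaw":0.15},{"translation":[0,0,0],"angular":[0,0,0],"jaw":0.15},{"translation":[0,0,0],"angular":[0,0,0],"jaw":0.15},{"translation":[0,0,0],"angular":[0,0,0],"jaw":0.15},{"translation":[0,0,0],"angular":[0,0,0],"jaw":0.15},{"translation":[0,0,0],"angular":[0,0,0],"jaw":0.15},{"translation":[0,0,0],"angular":[0,0,0],"jaw":0.15},{"translation":[0,0,0],"angular":[0,0,0],"jaw":0.15}]'; python3 -c "
from h import *
o=ctrl.get_obs()
for k in ['ft_force','moment','qpos','joint_torque','ee_pos']: print(k,np.round(o[k],3))"
```

```text
t: 21.35
ee_pos: [511.2, -184.4, 44.4]
orientation: [2.229, 2.213, 0.001]
ft_force: [0.4, 0.6, 1.0]
width: 52.5
grasp_force: 0.0
t: 22.35
ee_pos: [509.4, -184.2, 44.0]
orientation: [-2.227, -2.213, 0.002]
ft_force: [-5.3, -0.9, 4.8]
width: 25.9
grasp_force: 30.0
ft_force [-5.282 -0.856  4.798]
moment [-0.205  0.807  0.049]
qpos [-3.68e-01  5.28e-01  1.90e+00 -1.00e-03  7.15e-01 -3.61e-01]
joint_torque [ 1.3410e+00 -4.9408e+01 -1.9580e+01  6.1600e-01 -1.2280e+00  4.7000e-02]
ee_pos [ 509.438 -184.174   44.047]
```

```bash
cat > st.py <<'E'
from h import *
ms=[]
for i in range(1): o=ctrl.get_obs()
R=Ro.from_rotvec(o['orientation']).as_matrix(); print('psi',np.arctan2(R[1,0],R[0,0]).round(4),'F',o['ft_force'].round(2),'M',o['moment'].round(3),'tq6',o['joint_torque'][5].round(3),'w',o['width'].round(2),'ee',o['ee_pos'].round(1),'q6',o['qpos'][5].round(3))
E
python3 st.py; python3 -m creep '[{"translation":[0.4,-0.9,0],"angular":[0,0,0],"jaw":0.15},{"translation":[0.8,-1.8,0],"angular":[0,0,0],"jaw":0.15},{"translation":[0.8,-1.8,0],"angular":[0,0,0.08],"jaw":0.15},{"translation":[0.8,-1.8,0],"angular":[0,0,0.16],"jaw":0.15},{"translation":[0.8,-1.8,0],"angular":[0,0,0.24],"jaw":0.15},{"translation":[0.8,-1.8,0],"angular":[0,0,0.32],"jaw":0.15},{"translation":[0.8,-1.8,0],"angular":[0,0,0.4],"jaw":0.15},{"translation":[0.8,-1.8,0],"angular":[0,0,0.4],"jaw":0.15}]'; python3 st.py
```

```text
t: 23.35
ee_pos: [509.7, -184.1, 44.1]
orientation: [2.624, 1.725, 0.001]
ft_force: [-1.5, -5.1, -0.1]
width: 25.6
grasp_force: 30.0Traceback (most recent call last):
  File "st.py", line 4, in <module>
    R=Ro.from_rotvec(o['orientation']).as_matrix(); print('psi',np.arctan2(R[1,0],R[0,0]).round(4),'F',o['ft_force'].round(2),'M',o['moment'].round(3),'tq6',o['joint_torque'][5].round(3),'w',o['width'].round(2),'ee',o['ee_pos'].round(1),'q6',o['qpos'][5].round(3))
                                                                                                                                                                                               ^^^^^^^^^^^^^^^^
AttributeError: 'float' object has no attribute 'round'
Traceback (most recent call last):
  File "st.py", line 4, in <module>
    R=Ro.from_rotvec(o['orientation']).as_matrix(); print('psi',np.arctan2(R[1,0],R[0,0]).round(4),'F',o['ft_force'].round(2),'M',o['moment'].round(3),'tq6',o['joint_torque'][5].round(3),'w',o['width'].round(2),'ee',o['ee_pos'].round(1),'q6',o['qpos'][5].round(3))
                                                                                                                                                                                               ^^^^^^^^^^^^^^^^
AttributeError: 'float' object has no attribute 'round'
```

```bash
sed -i 's/\.round(\([0-9]\))/|\1/g; s/\([a-zA-Z0-9_\[\]()'"'"',.]*\)|\([0-9]\)/np.round(\1,\2)/g' st.py; cat > st.py <<'E'
from h import *
o=ctrl.get_obs(); R=Ro.from_rotvec(o['orientation']).as_matrix(); r=lambda v,n=3:np.round(v,n)
print('psi',r(np.arctan2(R[1,0],R[0,0]),4),'F',r(o['ft_force'],2),'M',r(o['moment']),'tq',r(o['joint_torque'],2),'w',r(o['width'],2),'ee',r(o['ee_pos'],1),'q6',r(o['qpos'][5],4))
E
python3 st.py; python3 -m creep '[{"translation":[-0.7,0.1,0],"angular":[0,0,0.05],"jaw":0.15},{"translation":[-0.7,0.1,0],"angular":[0,0,0.1],"jaw":0.15},{"translation":[-0.7,0.1,0],"angular":[0,0,0.15],"jaw":0.15},{"translation":[-0.7,0.1,0],"angular":[0,0,0.2],"jaw":0.15},{"translation":[-0.7,0.1,0],"angular":[0,0,0.25],"jaw":0.15},{"translation":[-0.7,0.1,0],"angular":[0,0,0.3],"jaw":0.15},{"translation":[-0.7,0.1,0],"angular":[0,0,0.3],"jaw":0.15},{"translation":[-0.7,0.1,0],"angular":[0,0,0.3],"jaw":0.15}]'; python3 st.py
```

```text
psi 1.163 F [-1.55 -5.1  -0.12] M [-0.845  0.217 -0.052] tq [  2.9  -50.88 -17.11   1.03   0.23   0.3 ] w 25.6 ee [ 509.7 -184.1   44.1] q6 0.04
t: 24.35
ee_pos: [509.7, -184.3, 44.1]
orientation: [2.852, 1.316, 0.002]
ft_force: [2.5, -2.0, -0.3]
width: 25.7
grasp_force: 30.0
psi 0.8645 F [ 2.54 -2.04 -0.31] M [-0.306 -0.355  0.017] tq [ 5.500e-01 -5.122e+01 -1.595e+01  2.300e-01  8.800e-01  4.000e-02] w 25.74 ee [ 509.7 -184.3   44.1] q6 0.3369
```

```bash
python3 -m creep '[{"translation":[0,0,0],"angular":[0,0,0.015],"jaw":0.15},{"translation":[0,0,0],"angular":[0,0,0.03],"jaw":0.15},{"translation":[0,0,0],"angular":[0,0,0.045],"jaw":0.15},{"translation":[0,0,0],"angular":[0,0,0.06],"jaw":0.15},{"translation":[0,0,0],"angular":[0,0,0.075],"jaw":0.15},{"translation":[0,0,0],"angular":[0,0,0.09],"jaw":0.15},{"translation":[0,0,0],"angular":[0,0,0.105],"jaw":0.15},{"translation":[0,0,0],"angular":[0,0,0.12],"jaw":0.15}]' >/dev/null; python3 st.py;  python3 -m creep '[{"translation":[0,0,0],"angular":[0,0,0.015],"jaw":0.15},{"translation":[0,0,0],"angular":[0,0,0.03],"jaw":0.15},{"translation":[0,0,0],"angular":[0,0,0.045],"jaw":0.15},{"translation":[0,0,0],"angular":[0,0,0.06],"jaw":0.15},{"translation":[0,0,0],"angular":[0,0,0.075],"jaw":0.15},{"translation":[0,0,0],"angular":[0,0,0.09],"jaw":0.15},{"translation":[0,0,0],"angular":[0,0,0.105],"jaw":0.15},{"translation":[0,0,0],"angular":[0,0,0.12],"jaw":0.15}]' >/dev/null; python3 st.py
```

```text
psi 0.7432 F [ 4.59 -2.55 -3.47] M [-0.34  -0.751  0.162] tq [ 1.200e-01 -5.150e+01 -1.494e+01  2.500e-01  1.450e+00  5.000e-02] w 25.93 ee [ 509.7 -184.3   44.1] q6 0.4585
psi 0.6231 F [ 5.2  -1.74 -3.18] M [-0.381 -0.796  0.159] tq [ 2.200e-01 -5.156e+01 -1.488e+01  2.700e-01  1.490e+00  5.000e-02] w 25.88 ee [ 509.7 -184.4   44.1] q6 0.5785
```

```bash
python3 -m creep '[{"translation":[0,0,0],"angular":[0,0,0.015],"jaw":0.15},{"translation":[0,0,0],"angular":[0,0,0.03],"jaw":0.15},{"translation":[0,0,0],"angular":[0,0,0.045],"jaw":0.15},{"translation":[0,0,0],"angular":[0,0,0.06],"jaw":0.15},{"translation":[0,0,0],"angular":[0,0,0.075],"jaw":0.15},{"translation":[0,0,0],"angular":[0,0,0.09],"jaw":0.15},{"translation":[0,0,0],"angular":[0,0,0.105],"jaw":0.15},{"translation":[0,0,0],"angular":[0,0,0.12],"jaw":0.15}]' >/dev/null; python3 st.py;  python3 - <<'E'
from h import *
im,ci=snap('wrist'); np.save('w7.npy',im); np.savez('w7c.npz',**{k:np.array(v) for k,v in ci.items()})
cv2.imwrite('pics/w7.png',cv2.resize(im,(800,600),interpolation=cv2.INTER_CUBIC)[:,:,::-1])
E
```

```text
psi 0.5031 F [ 4.3  -3.58 -3.64] M [-0.351 -0.778  0.217] tq [ 3.400e-01 -5.161e+01 -1.484e+01  3.100e-01  1.530e+00  5.000e-02] w 25.9 ee [ 509.8 -184.5   44.1] q6 0.6985
```

View pics/w7.png

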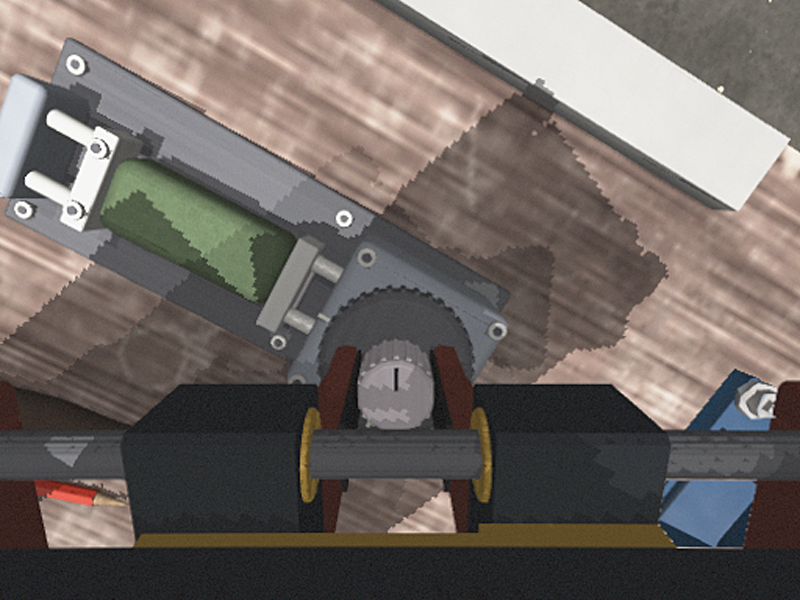

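The picture shows the knob line pointing straight up in the tool frame, so there is no slip. The jaw at (290,280) is touching the block, and the block's end is almost at the stop bar (100,180). I'll use smaller steps now.

```bash
python3 -m creep '[{"translation":[0,0,0],"angular":[0,0,0.015],"jaw":0.15},{"translation":[0,0,0],"angular":[0,0,0.03],"jaw":0.15},{"translation":[0,0,0],"angular":[0,0,0.045],"jaw":0.15},{"translation":[0,0,0],"angular":[0,0,0.06],"jaw":0.15},{"translation":[0,0,0],"angular":[0,0,0.075],"jaw":0.15},{"translation":[0,0,0],"angular":[0,0,0.09],"jaw":0.15},{"translation":[0,0,0],"angular":[0,0,0.105],"jaw":0.15},{"translation":[0,0,0],"angular":[0,0,0.12],"jaw":0.15}]' >/dev/null; python3 st.py
```

```text
psi 0.3832 F [ 5.21 -4.11 -3.04] M [-0.417 -0.824  0.234] tq [  0.45 -51.66 -14.79   0.35   1.57   0.07] w 25.97 ee [ 509.8 -184.5   44.1] q6 0.8185
```

```bash
cat > av.py <<'E'
from h import *
M=[];F=[]
for i in range(6):
    o=ctrl.get_obs(); M.append(o['moment'][2]); F.append(o['ft_force']); ctrl.get_image('wrist')
print('Mz',np.round(M,3),np.mean(M).round(4),'F',np.mean(F,0).round(2))
E
python3 av.py;python3 -m creep '[{"translation":[0,0,0],"angular":[0,0,0.015],"jaw":0.15},{"translation":[0,0,0],"angular":[0,0,0.03],"jaw":0.15},{"translation":[0,0,0],"angular":[0,0,0.03],"jaw":0.15},{"translation":[0,0,0],"angular":[0,0,0.03],"jaw":0.15},{"translation":[0,0,0],"angular":[0,0,0.03],"jaw":0.15},{"translation":[0,0,0],"angular":[0,0,0.03],"jaw":0.15},{"translation":[0,0,0],"angular":[0,0,0.03],"jaw":0.15},{"translation":[0,0,0],"angular":[0,0,0.03],"jaw":0.15}]' >/dev/null; python3 av.py
```

```text
Mz [0.234 0.177 0.191 0.161 0.157 0.14 ] 0.1766 F [ 5.21 -3.04 -3.35]
Mz [0.141 0.19  0.177 0.199 0.144 0.163] 0.169 F [ 4.85 -3.04 -3.17]
```

```bash
python3 -m creep '[{"translation":[0,0,0],"angular":[0,0,0.015],"jaw":0.15},{"translation":[0,0,0],"angular":[0,0,0.03],"jaw":0.15},{"translation":[0,0,0],"angular":[0,0,0.045],"jaw":0.15},{"translation":[0,0,0],"angular":[0,0,0.06],"jaw":0.15},{"translation":[0,0,0],"angular":[0,0,0.075],"jaw":0.15},{"translation":[0,0,0],"angular":[0,0,0.09],"jaw":0.15},{"translation":[0,0,0],"angular":[0,0,0.1],"jaw":0.15},{"translation":[0,0,0],"angular":[0,0,0.1],"jaw":0.15}]' >/dev/null; python3 st.py; python3 av.py
```

```text
psi 0.2536 F [ 4.79 -4.05 -2.37] M [-0.41  -0.822  0.204] tq [  0.61 -51.7  -14.76   0.4    1.6    0.27] w 25.91 ee [ 509.8 -184.6   44.1] q6 0.9481
Mz [0.204 0.21  0.235 0.186 0.228 0.221] 0.2138 F [ 5.11 -3.92 -2.85]
```

```bash
sed -i "s/M.append(o\['moment'\]\[2\])/M.append(o['moment'][2]); print(round(float(o['joint_torque'][5]),3),end=' ')/" av.py; python3 -m creep '[{"translation":[0,0,0],"angular":[0,0,0.015],"jaw":0.15},{"translation":[0,0,0],"angular":[0,0,0.03],"jaw":0.15},{"translation":[0,0,0],"angular":[0,0,0.045],"jaw":0.15},{"translation":[0,0,0],"angular":[0,0,0.06],"jaw":0.15},{"translation":[0,0,0],"angular":[0,0,0.06],"jaw":0.15},{"translation":[0,0,0],"angular":[0,0,0.06],"jaw":0.15},{"translation":[0,0,0],"angular":[0,0,0.06],"jaw":0.15},{"translation":[0,0,0],"angular":[0,0,0.06],"jaw":0.15}]' >/dev/null; python3 st.py; python3 av.py
```

```text
psi 0.1937 F [ 5.12 -2.85 -3.38] M [-0.431 -0.876  0.288] tq [  0.68 -51.72 -14.74   0.42   1.62   0.23] w 25.79 ee [ 509.8 -184.6   44.1] q6 1.008
0.226 0.226 0.226 0.226 0.226 0.226 Mz [0.288 0.172 0.249 0.253 0.216 0.269] 0.241 F [ 4.91 -3.47 -3.34]
```

```bash
python3 -m creep '[{"translation":[0,0,0],"angular":[0,0,0.015],"jaw":0.15},{"translation":[0,0,0],"angular":[0,0,0.03],"jaw":0.15},{"translation":[0,0,0],"angular":[0,0,0.045],"jaw":0.15},{"translation":[0,0,0],"angular":[0,0,0.06],"jaw":0.15},{"translation":[0,0,0],"angular":[0,0,0.06],"jaw":0.15},{"translation":[0,0,0],"angular":[0,0,0.06],"jaw":0.15},{"translation":[0,0,0],"angular":[0,0,0.06],"jaw":0.15},{"translation":[0,0,0],"angular":[0,0,0.06],"jaw":0.15}]' >/dev/null; python3 st.py; python3 av.py; python3 av.py
```

```text
psi 0.1337 F [ 5.49 -4.11 -3.79] M [-0.415 -0.835  0.208] tq [  0.74 -51.73 -14.73   0.45   1.63   0.24] w 25.91 ee [ 509.8 -184.6   44.1] q6 1.068
0.242 0.242 0.242 0.242 0.242 0.242 Mz [0.208 0.238 0.229 0.25  0.237 0.277] 0.24 F [ 4.46 -3.68 -3.29]
0.242 0.242 0.242 0.242 0.242 0.242 Mz [0.24  0.206 0.254 0.274 0.252 0.224] 0.2418 F [ 5.03 -3.67 -3.86]
```

```bash
python3 -m creep '[{"translation":[0,0,0],"angular":[0,0,0.015],"jaw":0.15},{"translation":[0,0,0],"angular":[0,0,0.03],"jaw":0.15},{"translation":[0,0,0],"angular":[0,0,0.045],"jaw":0.15},{"translation":[0,0,0],"angular":[0,0,0.06],"jaw":0.15},{"translation":[0,0,0],"angular":[0,0,0.06],"jaw":0.15},{"translation":[0,0,0],"angular":[0,0,0.06],"jaw":0.15},{"translation":[0,0,0],"angular":[0,0,0.06],"jaw":0.15},{"translation":[0,0,0],"angular":[0,0,0.06],"jaw":0.15}]' >/dev/null; python3 st.py; python3 av.py; python3 av.py; python3 av.py
```

```text
psi 0.0738 F [ 5.32 -3.94 -2.93] M [-0.475 -0.849  0.265] tq [  0.81 -51.75 -14.72   0.49   1.64   0.26] w 25.8 ee [ 509.8 -184.6   44.1] q6 1.1279
0.258 0.257 0.258 0.258 0.258 0.258 Mz [0.265 0.288 0.229 0.235 0.26  0.305] 0.2636 F [ 5.11 -3.9  -3.6 ]
0.258 0.258 0.258 0.258 0.258 0.257 Mz [0.256 0.303 0.265 0.219 0.299 0.27 ] 0.2686 F [ 4.7  -3.74 -3.55]
0.257 0.258 0.258 0.258 0.258 0.258 Mz [0.281 0.331 0.238 0.284 0.299 0.231] 0.2774 F [ 4.66 -3.71 -2.91]
```

The torque has risen about 0.095 N·m, which is roughly 13.5 N and agrees with the turn since contact. I'll add a 0.03 rad nudge to about 15 N, then release.

```bash
python3 -m creep '[{"translation":[0,0,0],"angular":[0,0,0.015],"jaw":0.15},{"translation":[0,0,0],"angular":[0,0,0.03],"jaw":0.15},{"translation":[0,0,0],"angular":[0,0,0.03],"jaw":0.15},{"translation":[0,0,0],"angular":[0,0,0.03],"jaw":0.15},{"translation":[0,0,0],"angular":[0,0,0.03],"jaw":0.55},{"translation":[0,0,0],"angular":[0,0,0.03],"jaw":0.55},{"translation":[0,0,0],"angular":[0,0,0.03],"jaw":0.55},{"translation":[0,0,0],"angular":[0,0,0.03],"jaw":0.55}]'; python3 -m creep '[{"translation":[0,0,0],"angular":[0,0,0],"jaw":0.55},{"translation":[0,0,-10],"angular":[0,0,0],"jaw":0.55},{"translation":[0,0,-25],"angular":[0,0,0],"jaw":0.55},{"translation":[0,0,-45],"angular":[0,0,0],"jaw":0.55},{"translation":[0,0,-70],"angular":[0,0,0],"jaw":0.55},{"translation":[0,0,-90],"angular":[0,0,0],"jaw":0.55},{"translation":[0,0,-95],"angular":[0,0,0],"jaw":0.55},{"translation":[0,0,-95],"angular":[0,0,0],"jaw":0.55}]'; python3 - <<'E'
from h import *
im,ci=snap('wrist'); cv2.imwrite('pics/w8.png',cv2.resize(im,(800,600),interpolation=cv2.INTER_CUBIC)[:,:,::-1])
E
```

```text
t: 37.1
ee_pos: [508.5, -183.9, 43.9]
orientation: [-3.141, -0.069, 0.001]
ft_force: [-0.5, 0.2, -0.3]
width: 48.2
grasp_force: 0.0
t: 38.1
ee_pos: [509.0, -184.2, 139.5]
orientation: [3.14, 0.069, 0.001]
ft_force: [-0.6, 0.4, -0.7]
width: 48.5
grasp_force: 0.0
```

View pics/w8.png

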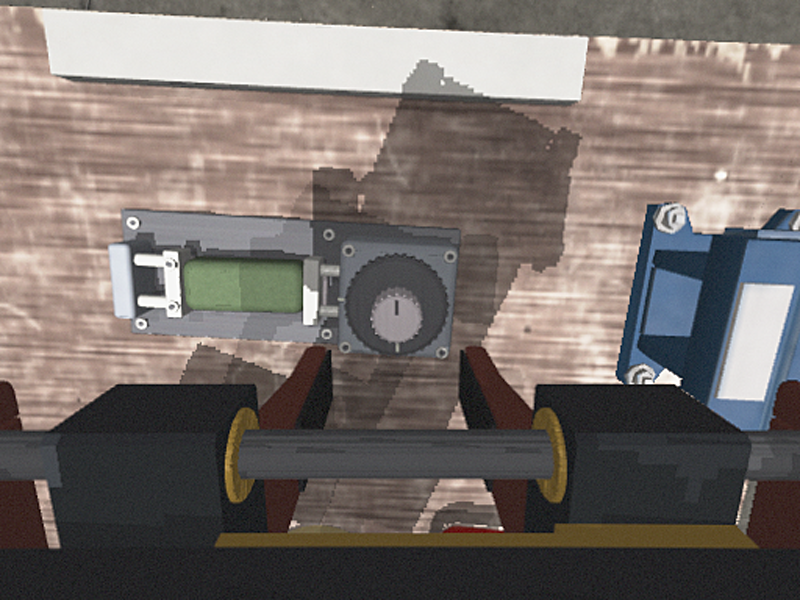

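The block (183–303, 258–312) is held between the stop bar and the jaw. The ring mark at (397,347) is still on the −x side, as before, and the gripper is clear.

```bash
python3 -c "
from workcell import ctrl
print(ctrl.close_job())"
```

```text
the job is handed in; nothing more can be done
None
```

The job is handed in, with no verdict shown: the hone block is on the bed and clamped at about 15 N (estimated from knob torque and turn), the outer ring's mark looks unmoved, and the arm has let go.

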